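# Back a feed roller off by one ratchet notch

### The job

Back the bench feed roller off by one notch, only by pushing with the fingertips: tip the red-handled pawl up off the ratchet wheel, all the way over until it rests on its stop, push the crank backward (its top toward the robot's right) into the next notch, and tip the pawl back down so that it sits fully in that notch. Push gently and grip nothing, never turn the wheel back by more than the one notch or wind it forward, leave the tools and other things lying around it where they are, and let go of everything at the end.

Things in the scene. Friction and masses are not known exactly. Their poses are not given: they have to be found in the camera images.
- feeder: Grey steel feeder fixed to the worktop; plate 12 mm thick, x -40..95, y -120..70 mm. Origin on the worktop below the middle of its ratchet wheel; x along the shaft, away from the robot side, y left, z up. Black roller and cheeks (70 mm wide, to z 115 mm) at x 18..90 mm; pawl bracket at x 10..19, y -105..-51, up to z 90 mm.
- shaft (a point): Middle of the upright steel ratchet wheel in front of the roller, on the shaft axis, 85 mm above the worktop; axes turn with the wheel. 8 teeth (one notch = 0.785 rad), tip radius 48 mm, root radius 37 mm, 14 mm thick. Pawl up, the wheel turns both ways with a steady drag (1.6 N at the crank grip) and stays where left.
- feed_wheel (a joint): Turn of wheel, roller and crank, rad; grows backward (clockwise seen from the robot, top to the right). 0: a tooth face meets the pawl, which blocks backward turning. Starts -0.12..-0.02 (play). Next notch back takes the pawl fully at 0.60..0.785; beyond 0.785 it lands on a tooth. Lowered at 0.1..0.6 it rests on a slope; pushing the crank on backward seats it and stops at 0.785.
- pawl_pivot (a point): Pivot of the pawl, fixed to the feeder at x 0, y -68, z 45 mm of it; axis parallel to the shaft. The pawl is a dark steel strut with a nose that leans on the wheel's right side, and an upright lever with a red cross handle.
- pawl (a joint): Tip of the pawl, rad: 0 fully down in a notch, 0.8 tipped over to the right against its stop pin. It weighs about 180 g and only its weight holds it: below 0.3 it falls back on the wheel, above 0.45 it falls over to the stop and stays. It clears the teeth above 0.25.
- pawl_knob (a point): Centre of the pawl's red cross handle, a rod 14 mm thick, 36 mm long, parallel to the shaft, 118 mm from the pivot. Pawl down: x 9, y -32, z 157 mm of the feeder; tipped over: y -123, z 149 mm. Push it sideways from above: to the right lifts the pawl, to the left lowers it. The wheel's top below it is at z 133 mm. Axes turn with the pawl.
- crank_grip (a point): Centre of the black crank grip, a rod 16 mm thick, 42 mm long, spinning freely on its pin, parallel to the shaft, x -62..-20 mm of the feeder, 75 mm from the shaft axis; the arm is behind it (x -20..-12). Wheel joint 0: 30 deg left of upright (feeder y 37, z 150 mm); 0.785: 15 deg right (y -19, z 157 mm). Push it sideways from its left. Axes turn with the wheel.
- screw_tin: Shallow round tin of screws, 66 mm wide, 32 mm high, left of the feeder; loose, a bystander to leave alone. Origin at the centre of its underside.
- driver_1: Screwdriver with a yellow and black handle, 200x29x26 mm, in front of the feeder; loose, a bystander to leave alone. Origin at the centre of its underside.
- driver_3: Stubby screwdriver with a green handle, 130x23x21 mm, left of the feeder; loose, a bystander to leave alone. Origin at the centre of its underside.
- offcut_1: Wooden offcut, 42x80x36 mm, in front of the feeder to the right; loose, a bystander to leave alone. Origin at the centre of its underside.
- spanner_1: Steel combination spanner, 161x31x8 mm, on the right of the worktop; loose, a bystander to leave alone. Origin at the centre of its underside.
- sanding_block: Black and grey sanding block, 110x58x30 mm, on the right of the worktop; loose, a bystander to leave alone. Origin at the centre of its underside.

How it is judged:
By the outcome, as a careful person would: the job done as asked, in the order asked, and still so for the second after the job is handed in, with the robot touching nothing.
It also fails if it takes over 51 s, if anything falls off the work surface, if the arm or the gripper's body presses on something with over 40 N, if the wrist force passes 120 N, or if a joint passes its speed limit or range.

### The arm

A 6-joint arm with a two-finger parallel gripper is mounted at the origin on a cart in front of the work surface, level with it; the furniture and walls round the work are solid. World frame = base frame: x ahead of the robot, y to its left, z up, the work surface at z = 0. Lengths are in m, angles in rad, forces in N, time in s.
With the tool pointing down it reaches from about 0.25 to 0.725 m from the base axis. Payload 4 kg.
Tool frame: the origin (TCP) lies on the centre line of the jaws, within the pads' length; the fingertips stand 25 mm ahead of it and the grasp point (between the pads) lies 6 mm ahead of it; z points along the fingers, x is the direction in which the jaws open and shut, and the axes are right-handed (so a half turn about z gives the same grasp; the last joint's range is limited). The gripper opens to 85 mm and grips with 20 to 120 N. Pads are 22 mm wide; open, the fingers measure 114 mm over their backs; the gripper's body (76 mm by 85 mm) begins 54 mm behind the grasp point. The pads swing forward as they close: fully open they stand 13 mm farther back than shut.
Start: joints at [-1.223, 0.241, 0.005, 1.335, 0, 1.571], TCP at [0.17, -0.47, 0.256] pointing down, gripper open.
Joint ranges: [-2.72, 2.72], [-1.05, 1.87], [-1.09, 1.28], [-1.99, 2.15], [-1.42, 1.44], [-3.14, 3.14]. Speed limits (rad/s): [2.79, 2.79, 3.14, 3.14, 3.14, 3.14].

### API

Orientations are given as a unit quaternion [x, y, z, w].
In Python, from workcell import bot, imaging, order gives the robot as it stands.
- The arm moves only by the tool carry_out, never from a script. Its argument "moves" is a list of rows, each a list of 5 numbers: the shift along the tool's x, y, z scaled (see below), then the turn about the tool's z scaled (see below), then the opening, from -1 (shut) to 1 (fully open). In form: [[tx, ty, tz, roll, hand], ...]. A call has 1 to 20 rows; each row is the pose to reach, as a shift and turn from the pose commanded when the call began, along the tool's axes at that moment; what a row does not reach only later rows make up. The controller multiplies each number of a shift by 0.1 m and each number of a turn by 90 degrees. A row lasts 1/10 s, in which the tool goes at most 50 mm and 8.59 degrees, less where a joint would pass 70% of its speed; a pose out of reach is approached as far as the arm can. A call with a number of a shift or a turn outside -1 to 1 is refused whole. A call with a gripper value outside its range is refused whole. The fingers move at their own pace and stop on an object; the grip force is fixed at half the most. Time passes only in rows, so rows that repeat a pose let the fingers close. It gives the time, the measured TCP pose, the force and the opening at its end, in the units of the state.
- bot.get_obs(): the state, without advancing time (a new reading comes with each control period).
- imaging.camera(name): name is "scene" or "top" or "wrist"; returns the picture (420x560x3 uint8, red, green, blue); there is no depth.
- imaging.camera_model(name): a dict with "fovy" (degrees; the focal length in pixels is half the picture's height over the tangent of half this angle, whatever the lens; pixels are square), "cx", "cy" (the principal point, pixels), "eye" and "rotation" of the camera in the world. Camera axes: x right, y up, looking along -z (the intrinsics and any distortion apply to the point x, -y, -z); pixel columns grow to the right and rows downward; lengths in m; the calibration is good to about 2 mm. The wrist camera is an equidistant fisheye: a pixel r from the principal point sees the ray r / f radians off the axis. A picture is of the moment at which its call begins: read the wrist's pose just before it. camera_model takes no time and is no camera call; for the wrist camera it gives the pose at the moment of the call.
- order.job_done(): hands the job in, once; it reports no verdict.
The state is a dict: "clock": time; "joint_pos": joint angles; "joint_vel": joint speeds; "tau": joint torques, N m; "eef_pos": TCP position; "tool_rot": TCP orientation; "ft_force": force on the tool from outside, world axes, zero at the start; "ft_torque": the same for the moment, N m; "grip_width": finger opening in m.
Only numpy, scipy, OpenCV 4.12 (cv2) and the standard library are available. Lean on these libraries where they do the work, as an engineer would, in place of code of your own. Each camera call takes 0.05 s, during which the arm holds its last target.

## Working session

There is one attempt and no reset: what is moved stays moved. The work goes in short steps, Python scripts to look and compute and a tool call to move; the robot and the scene stay as the last step left them, time stands still between calls to the robot, and variables do not carry over. Pictures are saved under pics/ and viewed, and the job is handed in when it is done.

Besides the shell and the picture viewer there is one more tool, called after "Emit:" in YAML: its name, and indented under it one key for each argument. carry_out: Moves the arm, as the interface text tells. Its arguments: {"type":"object","properties":{"moves":{"type":"array","items":{"type":"array","items":{"type":"number","minimum":-1,"maximum":1}}}},"required":["moves"]}

```bash
ls; mkdir -p pics; python3 - <<'E'
from workcell import bot, imaging, order
import cv2
o=bot.get_obs(); print(o)
for n in ["scene","top","wrist"]:
    m=imaging.camera_model(n); print(n,m)
    im=imaging.camera(n); cv2.imwrite(f"pics/{n}0.png",im[:,:,::-1])
E
```

```text
pics
{'clock': 0.0, 'joint_pos': array([-1.22299594e+00,  2.41448099e-01,  3.72301971e-03,  1.33519007e+00,
        2.13535854e-05,  1.57079612e+00]), 'joint_vel': array([ 0.0006112 ,  0.0012501 ,  0.00084093, -0.00075588, -0.00151057,
        0.0020343 ]), 'tau': array([ 6.73355225e-04, -3.72319758e+01,  2.52407777e+01,  1.70976191e-02,
        9.64540686e-05, -1.49848876e-05]), 'eef_pos': array([ 0.1702245 , -0.46951842,  0.2553949 ]), 'tool_rot': array([ 8.18788553e-01, -5.74094228e-01, -8.61304669e-04, -6.16944414e-04]), 'ft_force': array([-0.71336728,  0.07442182, -0.05020598]), 'ft_torque': array([-0.03357524, -0.01349553, -0.01386153]), 'grip_width': 0.08572813218190375}
scene {'fovy': 45.20479186546818, 'cx': 270.20451568854156, 'cy': 207.7059966526633, 'eye': array([-0.13539331,  0.91491694,  0.68995474]), 'rotation': array([-0.16432413,  0.4934779 ,  0.81534973, -0.25432648])}
top {'fovy': 52.04722882406195, 'cx': 279.7410325526675, 'cy': 209.25801325208965, 'eye': array([0.34748544, 0.04652819, 1.31359709]), 'rotation': array([-0.03737939,  0.04169589,  0.70803544, -0.70395316])}
wrist {'fovy': 65.70646984690485, 'cx': 277.94550207393365, 'cy': 212.0349578204794, 'eye': array([ 0.23598032, -0.44624735,  0.37359113]), 'rotation': array([-0.11340197,  0.08019104, -0.568751  ,  0.81069827])}
```

View pics/scene0.png

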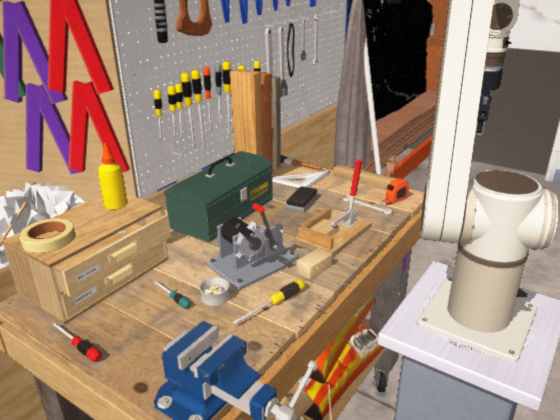

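View pics/top0.png

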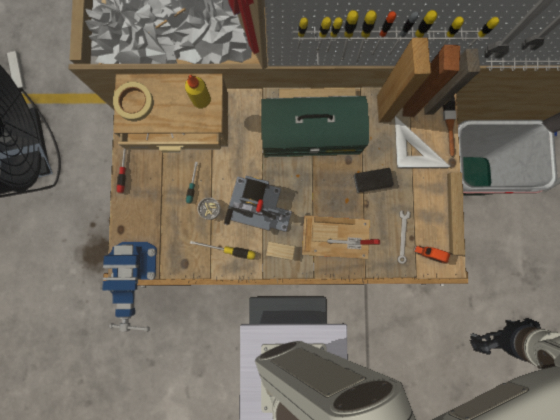

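View pics/wrist0.png

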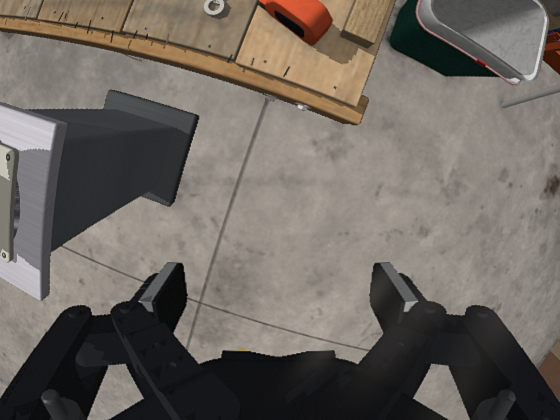

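The scene shows the feeder at about pixel (245,250) and the top view shows it at about (260,203), with the tin at (208,209), the driver at (225,248) and the offcut at (280,251). I'll zoom in.

```bash
python3 - <<'E'
import cv2
a=cv2.imread("pics/top0.png")[165:270,185:325]; cv2.imwrite("pics/topz.png",cv2.resize(a,None,fx=5.5,fy=5.5,interpolation=cv2.INTER_CUBIC))
a=cv2.imread("pics/scene0.png")[190:300,190:330]; cv2.imwrite("pics/scenez.png",cv2.resize(a,None,fx=5.4,fy=5.4,interpolation=cv2.INTER_CUBIC))
E
```

```text
(no output)
```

View pics/topz.png

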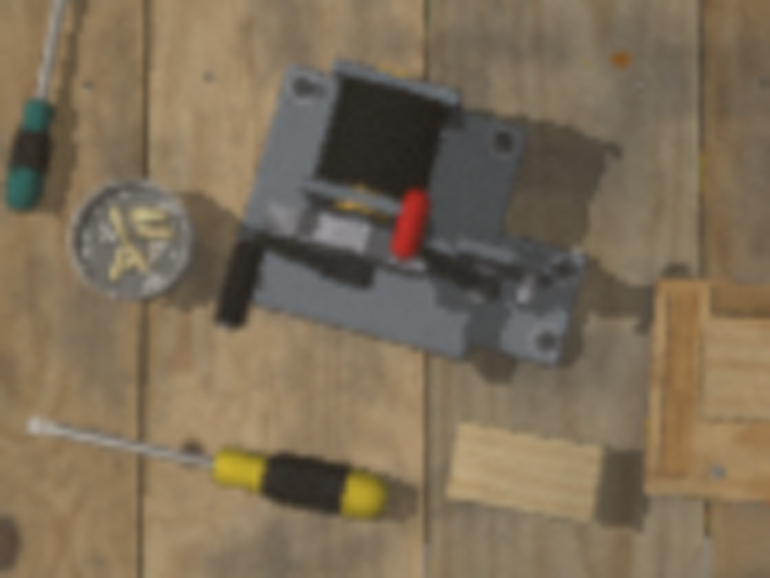

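View pics/scenez.png

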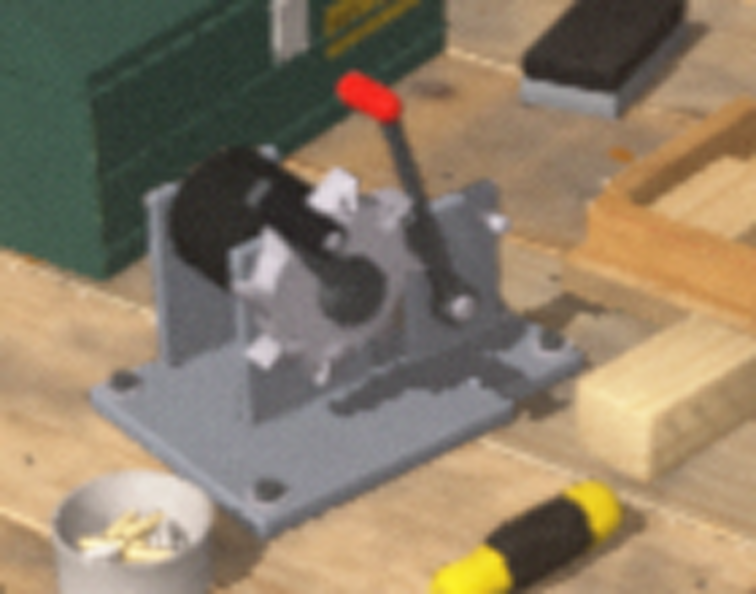

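```bash
cat > h.py <<'E'
import numpy as np, cv2
from scipy.spatial.transform import Rotation as R
from scipy.optimize import least_squares
def proj(m,P):
    P=np.atleast_2d(P); q=R.from_quat(m["rotation"]).inv().apply(P-m["eye"])
    f=210/np.tan(np.radians(m["fovy"])/2); v=q*[1,-1,-1]
    return np.c_[m["cx"]+f*v[:,0]/v[:,2], m["cy"]+f*v[:,1]/v[:,2]]
def projfish(m,P):
    P=np.atleast_2d(P); q=R.from_quat(m["rotation"]).inv().apply(P-m["eye"])
    f=210/np.tan(np.radians(m["fovy"])/2); v=q*[1,-1,-1]
    rho=np.hypot(v[:,0],v[:,1]); th=np.arctan2(rho,v[:,2])
    return np.c_[m["cx"]+f*th*v[:,0]/rho, m["cy"]+f*th*v[:,1]/rho]
def world(p,L):
    x,y,a=p; L=np.atleast_2d(L)/1000
    return L@R.from_euler('z',a).as_matrix().T+[x,y,0]
def grip(t):  # feeder mm centre
    a=np.radians(30)-t
    return np.array([-41,75*np.sin(a),85+75*np.cos(a)])
E
cat > fit.py <<'E'
from h import *
from workcell import bot, imaging
T=imaging.camera_model("top");S=imaging.camera_model("scene")
tz=lambda u,v:((u+.5)/5.5-.5+185,(v+.5)/5.5-.5+165)
sz=lambda u,v:((u+.5)/5.4-.5+190,(v+.5)/5.4-.5+190)
tl=[((95,70,12),tz(288,66)),((95,-120,12),tz(524,124)),((-40,-120,12),tz(562,365)),((9,-32,157),tz(410,224))]
sl=[((95,70,12),sz(93,398)),((-40,70,12),sz(265,518)),((-40,-120,12),sz(582,345)),((9,-32,157),sz(370,97))]
tg=tz(238,278); 
def res(q):
    p=q[:3]
    r=[proj(T,world(p,[a[0] for a in tl]))-[a[1] for a in tl],proj(S,world(p,[a[0] for a in sl]))-[a[1] for a in sl],
       proj(T,world(p,grip(q[3])))-[tg]]
    return np.vstack(r).ravel()
s=least_squares(res,[.45,.1,-.2,-.07],loss='soft_l1')
print(s.x, np.degrees(s.x[2])); print(res(s.x).reshape(-1,2).round(1))
np.save("pose.npy",s.x)
for n,L in dict(knob=(9,-32,157),knobover=(9,-123,149),grip0=grip(s.x[3]),grip1=grip(.7),shaft=(0,0,85)).items(): print(n,world(s.x[:3],L).round(4))
E
python3 fit.py
```

```text
[ 0.49088652  0.12625673 -0.20459161 -0.16199142] -11.722235900696752
[[-2.2 -0.9]
 [15.6  0.7]
 [ 0.1  0. ]
 [ 0.6 -1.7]
 [-2.9 -0.7]
 [ 1.   0.8]
 [ 1.1  0.9]
 [-1.  -0.1]
 [-0.1  1.2]]
knob [[0.4932 0.0931 0.157 ]]
knobover [[0.4747 0.004  0.149 ]]
grip0 [[0.4604 0.1811 0.1431]]
grip1 [[0.4481 0.1217 0.1588]]
shaft [[0.4909 0.1263 0.085 ]]
```

```bash
sed -i "s/,((95,-120,12),tz(524,124))//" fit.py; python3 fit.py; cat > ov.py <<'E'
from h import *
from workcell import imaging
import sys
q=np.load("pose.npy"); p=q[:3]
def draw(name,src,box,k,out):
    m=imaging.camera_model(name); x0,y0,x1,y1=box
    a=cv2.resize(cv2.imread(src)[y0:y1,x0:x1],None,fx=k,fy=k,interpolation=cv2.INTER_CUBIC)
    def pl(L,c,closed=False):
        u=(proj(m,world(p,L))+.5-[x0,y0])*k-.5
        cv2.polylines(a,[np.int32(u.round())],closed,c,1)
    pl([(95,70,12),(95,-120,12),(-40,-120,12),(-40,70,12)],(0,255,0),True)
    t=np.linspace(0,2*np.pi,60)
    for x in(-7,7): pl(np.c_[t*0+x,48*np.cos(t),85+48*np.sin(t)],(255,0,255))
    pl([(-9,-32,157),(27,-32,157)],(0,255,255)); pl([(0,-68,45),(0,-32,157)],(0,255,255))
    g=grip(q[3]); pl([g-[21,0,0],g+[21,0,0]],(255,255,0))
    cv2.imwrite(out,a)
draw("top","pics/top0.png",(185,165,325,270),5.5,"pics/ovt.png")
draw("scene","pics/scene0.png",(190,190,330,300),5.4,"pics/ovs.png")
E
python3 ov.py
```

```text
[ 0.49078232  0.12504639 -0.22281932 -0.17483   ] -12.76660652322703
[[-1.1 -1.1]
 [ 0.1  0.7]
 [ 1.1 -1.5]
 [-2.2 -1.4]
 [ 0.8  0.5]
 [ 1.8  1.1]
 [-0.4 -0.2]
 [-0.1  0.8]]
knob [[0.4925 0.0918 0.157 ]]
knobover [[0.4724 0.0031 0.149 ]]
grip0 [[0.4615 0.1811 0.1424]]
grip1 [[0.4479 0.1213 0.1588]]
shaft [[0.4908 0.125  0.085 ]]
```

View pics/ovt.png

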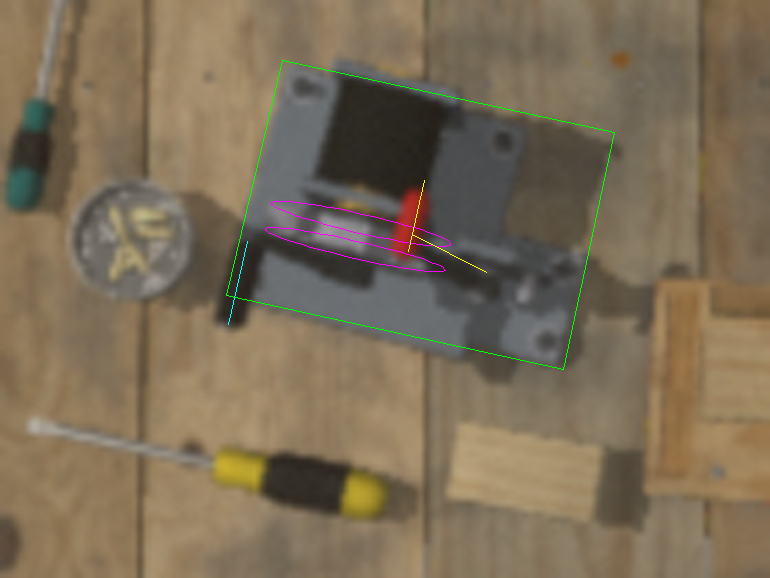

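View pics/ovs.png

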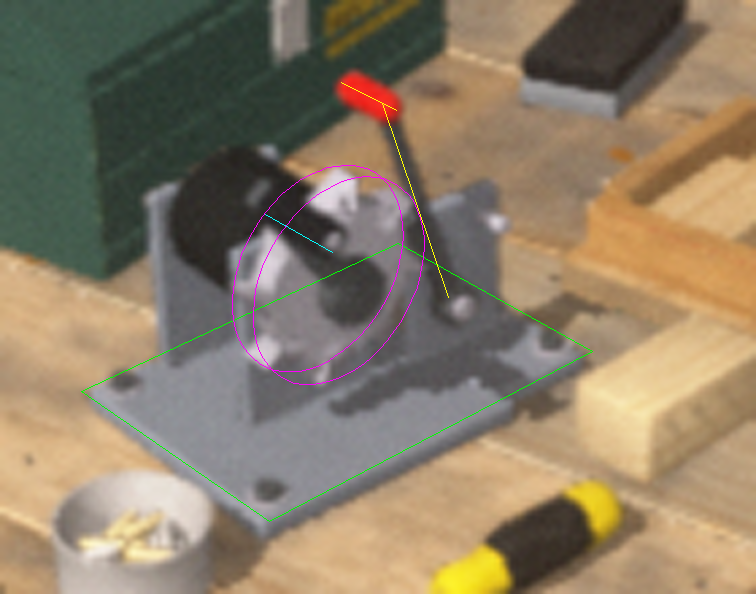

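```bash
cat >> h.py <<'E'
def tri(cams,uvs,x0=(.4,0,.1)):
    s=least_squares(lambda P:np.concatenate([proj(m,P)[0]-uv for m,uv in zip(cams,uvs)]),x0); return s.x,s.fun
E
python3 - <<'E'
from h import *
from workcell import imaging
T=imaging.camera_model("top");S=imaging.camera_model("scene")
print("clamp",tri([T,S],[(379,241),(358,162)]))
tz=lambda u,v:((u+.5)/5.5-.5+185,(v+.5)/5.5-.5+165)
sz=lambda u,v:((u+.5)/5.4-.5+190,(v+.5)/5.4-.5+190)
print("knob",tri([T,S],[tz(410,224),sz(370,97)]))
print("knob front/back",tri([T,S],[tz(404,246),sz(390,108)]),tri([T,S],[tz(418,202),sz(352,86)]))
print("grip",tri([T,S],[tz(238,278),sz(290,207)]))
E
```

```text
clamp (array([ 0.39133882, -0.21935972,  0.18534833]), array([-0.44329672, -0.86051852,  0.96690921, -0.00794261]))
knob (array([0.4885768 , 0.09493887, 0.15881672]), array([-0.08254116, -0.12422744,  0.12602098,  0.01375116]))
knob front/back (array([0.47704389, 0.09743404, 0.15801283]), array([ 0.1005484 ,  0.15263628, -0.1535695 , -0.01610944])) (array([0.50005456, 0.0914093 , 0.15926488]), array([-0.24240547, -0.36198832,  0.37033268,  0.0418351 ]))
grip (array([0.46407548, 0.18067589, 0.15325024]), array([-0.37316274, -0.54614972,  0.52247953,  0.06423221]))
```

Emit:
carry_out:
  moves:
    - [-0.2,-0.2,-0.1,-0.1,-1]
    - [-0.4,-0.4,-0.2,-0.19,-1]
    - [-0.6,-0.6,-0.3,-0.28,-1]
    - [-0.8,-0.8,-0.4,-0.37,-1]
    - [-1,-1,-0.4,-0.46,-1]
    - [-1,-1,-0.4,-0.55,-1]
    - [-1,-1,-0.4,-0.64,-1]
    - [-1,-1,-0.4,-0.642,-1]

```text
clock: 0.95
eef_pos: [0.2304, -0.3416, 0.2962]
tool_rot: [0.994, -0.107, -0.0, -0.0]
ft_force: [0.5, -0.4, -0.0]
grip_width: -0.0
```

Emit:
carry_out:
  moves:
    - [0.08,-0.35,0,0,-1]
    - [0.17,-0.7,0,0,-1]
    - [0.25,-1,0,0,-1]

```text
clock: 1.25
eef_pos: [0.2761, -0.2485, 0.296]
tool_rot: [0.994, -0.109, -0.0, -0.0]
ft_force: [2.0, 0.1, -0.3]
grip_width: 0.0001
```

Emit:
carry_out:
  moves:
    - [0.08,-0.35,0,0,-1]
    - [0.17,-0.7,0,0,-1]
    - [0.25,-1,0,0,-1]

```text
clock: 1.55
eef_pos: [0.3221, -0.1559, 0.2962]
tool_rot: [0.994, -0.109, -0.0, -0.0]
ft_force: [0.1, 0.1, 0.5]
grip_width: 0.0001
```

Emit:
carry_out:
  moves:
    - [0.08,-0.35,0,0,-1]
    - [0.17,-0.7,0,0,-1]
    - [0.25,-1,0,0,-1]

```text
clock: 1.85
eef_pos: [0.3679, -0.0634, 0.2962]
tool_rot: [0.994, -0.109, -0.0, -0.0]
ft_force: [0.0, 0.1, 0.1]
grip_width: 0.0002
```

Emit:
carry_out:
  moves:
    - [0.08,-0.35,0,0,-1]
    - [0.17,-0.7,0,0,-1]
    - [0.25,-1,0,0,-1]
    - [0.25,-1,0,0,-1]
    - [0.25,-1,0,0,-1]
    - [0.25,-1,0,0,-1]

```text
clock: 2.45
eef_pos: [0.4127, 0.0268, 0.2961]
tool_rot: [0.994, -0.108, -0.0, 0.0]
ft_force: [0.3, -1.2, 0.2]
grip_width: 0.0001
```

```bash
cat > snap.py <<'E'
import sys,pickle
from workcell import bot, imaging
import cv2
tag=sys.argv[1]
for n in sys.argv[2:]:
    m=imaging.camera_model(n); im=imaging.camera(n)
    cv2.imwrite(f"pics/{n}{tag}.png",im[:,:,::-1]); pickle.dump(m,open(f"pics/{n}{tag}.pkl","wb"))
o=bot.get_obs(); print({k:o[k].round(4) if hasattr(o[k],'round') else o[k] for k in("clock","joint_pos","eef_pos","tool_rot","ft_force","grip_width")})
E
python3 snap.py 1 wrist scene
```

```text
{'clock': 2.55, 'joint_pos': array([ 6.4600e-02,  5.3600e-02, -1.1310e-01,  1.4043e+00, -2.0000e-04,
        1.8524e+00]), 'eef_pos': array([0.4128, 0.0266, 0.2963]), 'tool_rot': array([ 9.941e-01, -1.083e-01, -1.000e-04,  1.000e-04]), 'ft_force': array([-0.548 ,  0.0249,  0.0918]), 'grip_width': -4.3437173177015545e-05}
```

View pics/wrist1.png

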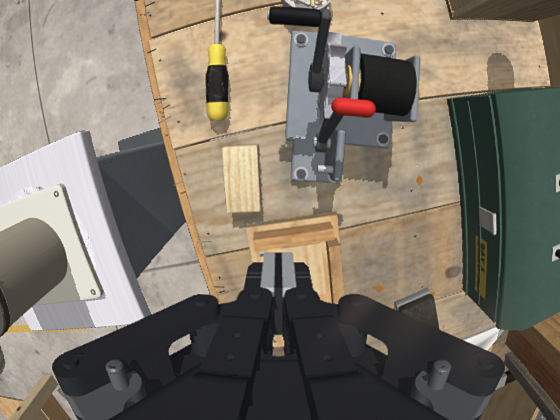

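View pics/scene1.png

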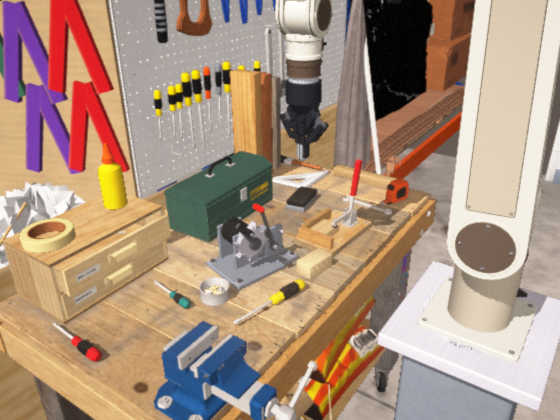

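The wrist view shows the feeder at (275–425, 0–185), with the grip at (296,16) and the knob at (354,107). I'll zoom in for a precise fit.

```bash
python3 - <<'E'
import cv2
a=cv2.imread("pics/wrist1.png")[0:190,262:432]; cv2.imwrite("pics/wz1.png",cv2.resize(a,None,fx=3.1,fy=3.1,interpolation=cv2.INTER_CUBIC))
E
```

```text
(no output)
```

View pics/wz1.png

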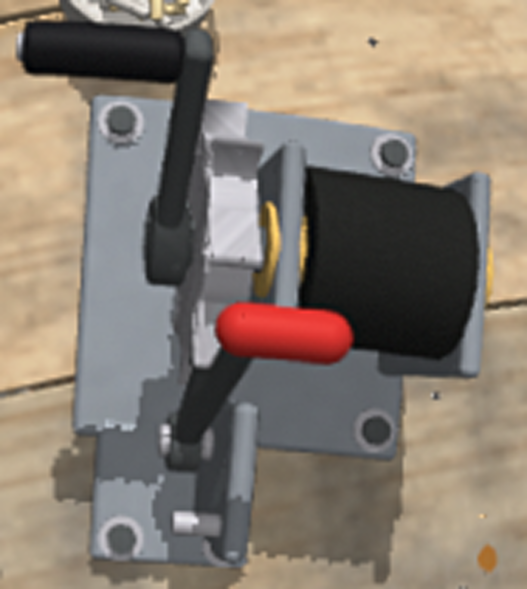

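```bash
cat > fit2.py <<'E'
from h import *
import pickle
T,S,W=[pickle.load(open(f"pics/{n}.pkl","rb")) if n!="t" else __import__("workcell").imaging.camera_model("top") for n in("t","scene1","wrist1")]
tz=lambda u,v:((u+.5)/5.5-.5+185,(v+.5)/5.5-.5+165)
sz=lambda u,v:((u+.5)/5.4-.5+190,(v+.5)/5.4-.5+190)
wz=lambda u,v:((u+.5)/3.1-.5+262,(v+.5)/3.1-.5)
tl=[((95,70,12),tz(288,66)),((9,-32,157),tz(412,224))]
sl=[((95,70,12),sz(93,398)),((-40,70,12),sz(265,518)),((9,-32,157),sz(370,97))]
wl=[((95,70,12),wz(415,133)),((-40,70,12),wz(93,97)),((9,-32,157),wz(285,332))]
gm=[(T,proj,tz(238,278)),(W,projfish,wz(102,52)),(S,proj,sz(290,207))]
def res(q):
    p=q[:3]; r=[]
    for m,f,l in((T,proj,tl),(S,proj,sl),(W,projfish,wl)): r.append(f(m,world(p,[a[0] for a in l]))-[a[1] for a in l])
    for m,f,u in gm: r.append(f(m,world(p,grip(q[3])))-[u])
    return np.vstack(r).ravel()
s=least_squares(res,[.49,.12,-.2,-.07],loss='soft_l1')
print(s.x, np.degrees(s.x[2])); print(res(s.x).reshape(-1,2).round(1))
np.save("pose.npy",s.x)
for n,L in dict(knob=(9,-32,157),knobover=(9,-123,149),grip0=grip(s.x[3]),grip1=grip(.7),shaft=(0,0,85)).items(): print(n,world(s.x[:3],L).round(4))
k=3.1;a=cv2.imread("pics/wz1.png")
def pl(L,c,cl=False):
    u=(projfish(W,world(s.x[:3],L))+.5-[262,0])*k-.5; cv2.polylines(a,[np.int32(u.round())],cl,c,1)
l=lambda A,B:np.linspace(A,B,15)
for A,B in (((95,70,12),(-40,70,12)),((-40,70,12),(-40,-120,12)),((-40,-120,12),(95,-120,12)),((95,-120,12),(95,70,12))): pl(l(A,B),(0,255,0))
t=np.linspace(0,2*np.pi,60)
for x in(-7,7): pl(np.c_[t*0+x,48*np.cos(t),85+48*np.sin(t)],(255,0,255))
pl(l((-9,-32,157),(27,-32,157)),(0,255,255)); pl(l((0,-68,45),(0,-32,157)),(0,255,255)); g=grip(s.x[3]); pl(l(g-[21,0,0],g+[21,0,0]),(255,255,0))
cv2.imwrite("pics/wo1.png",a)
E
python3 fit2.py
```

```text
[ 0.48858264  0.1266934  -0.26736984 -0.09138343] -15.31916328868682
[[-0.1 -1.1]
 [ 0.1 -0.1]
 [-1.3 -2. ]
 [-0.4  0.9]
 [ 0.5  0.4]
 [ 1.  -0.4]
 [-0.5 -1.3]
 [-0.   1.2]
 [ 0.4  1. ]
 [ 0.1 -0.1]
 [ 2.4  3.1]]
knob [[0.4888 0.0935 0.157 ]]
knobover [[0.4648 0.0057 0.149 ]]
grip0 [[0.4605 0.1793 0.1463]]
grip1 [[0.4456 0.1248 0.1588]]
shaft [[0.4886 0.1267 0.085 ]]
```

View pics/wo1.png

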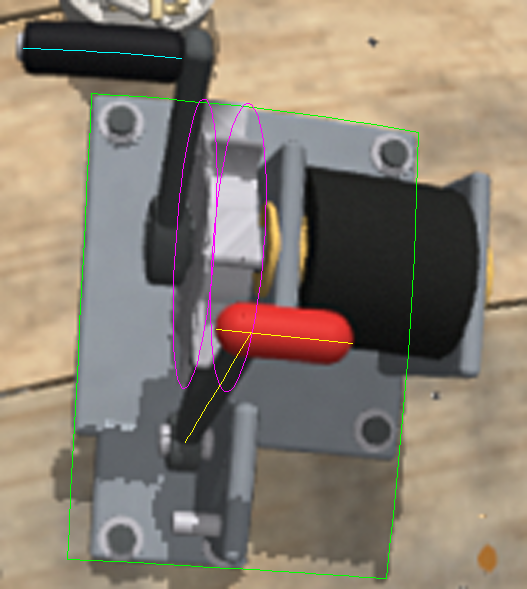

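```bash
python3 - <<'E'
from h import *
import pickle
a=cv2.imread("pics/scene1.png")[80:180,250:380]; k=6
a=cv2.resize(a,None,fx=k,fy=k,interpolation=cv2.INTER_CUBIC)
S=pickle.load(open("pics/scene1.pkl","rb"))
for d,c in((0,(255,0,0)),(25,(0,255,0)),(38,(0,0,255)),(12,(0,255,255))):
    u=(proj(S,[.4128,.0266,.2963-d/1000])[0]+.5-[250,80])*k; print(d,u); cv2.circle(a,tuple(np.int32(u)),4,c,-1)
cv2.imwrite("pics/sz1.png",a)
E
```

```text
0 [319.88194446 414.73122145]
25 [319.02082518 478.53224406]
38 [318.57999601 511.19363345]
12 [319.46638799 445.52013566]
```

View pics/sz1.png

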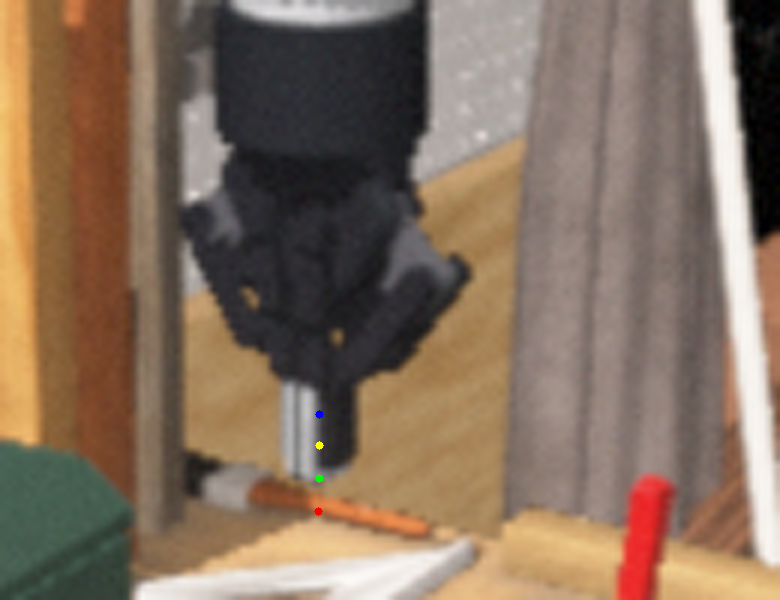

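```bash
cat > d.py <<'E'
from h import *
from workcell import bot
import sys
q=np.load("pose.npy"); o=bot.get_obs()
def fe(): 
    c,s=np.cos(q[2]),np.sin(q[2]); d=o["eef_pos"]-[q[0],q[1],0]
    return np.array([c*d[0]+s*d[1],-s*d[0]+c*d[1],d[2]])*1000
print("clock",round(o["clock"],2),"feeder TCP mm",fe().round(1),"heading-yaw deg",np.degrees(R.from_quat(o["tool_rot"]).as_matrix()[:2,0]@[[-np.sin(q[2])],[np.cos(q[2])]]).round(2),"F",o["ft_force"].round(1))
if len(sys.argv)>3:
    t=world(q[:3],[float(a) for a in sys.argv[1:4]])[0]
    print("tool delta/0.1m",(R.from_quat(o["tool_rot"]).inv().apply(t-o["eef_pos"])*10).round(3))
E
python3 d.py 12 0 230
```

```text
clock 2.55 feeder TCP mm [ -46.7 -116.5  296.3] heading-yaw deg [2.88] F [-0.5  0.   0.1]
tool delta/0.1m [ 0.645 -1.135  0.663]
```

Emit:
carry_out:
  moves:
    - [0.2,-0.4,0.1,0.032,-1]
    - [0.4,-0.8,0.2,0.032,-1]
    - [0.6,-1,0.3,0.032,-1]
    - [0.6,-1,0.3,0.032,-1]
    - [0.6,-1,0.3,0.032,-1]

```text
clock: 3.05
eef_pos: [0.4927, 0.1117, 0.2658]
tool_rot: [0.991, -0.133, -0.001, 0.0]
ft_force: [0.3, -0.3, 0.7]
grip_width: 0.0001
```

```bash
python3 d.py 12 1 171
```

```text
clock 3.05 feeder TCP mm [  8.  -13.3 265.8] heading-yaw deg [0.08] F [ 0.3 -0.3  0.7]
tool delta/0.1m [ 0.042 -0.144  0.947]
```

Emit:
carry_out:
  moves:
    - [0.04,-0.144,0.2,0,-1]
    - [0.04,-0.144,0.4,0,-1]
    - [0.04,-0.144,0.6,0,-1]
    - [0.04,-0.144,0.75,0,-1]
    - [0.04,-0.144,0.85,0,-1]
    - [0.04,-0.144,0.85,0,-1]
    - [0.04,-0.144,0.85,0,-1]

```text
clock: 3.75
eef_pos: [0.5009, 0.1248, 0.1823]
tool_rot: [0.991, -0.133, 0.001, -0.0]
ft_force: [0.1, -0.7, -0.5]
grip_width: -0.0
```

```bash
cat > z.py <<'E'
import sys,cv2
n,x0,y0,x1,y1=sys.argv[1],*map(int,sys.argv[2:6])
a=cv2.imread(f"pics/{n}.png")[y0:y1,x0:x1]; k=min(760/(x1-x0),580/(y1-y0)); cv2.imwrite(f"pics/{n}z.png",cv2.resize(a,None,fx=k,fy=k,interpolation=cv2.INTER_CUBIC)); print(k)
E
python3 snap.py 2 wrist scene; python3 d.py 12 1 171; python3 z.py scene2 190 160 330 270
```

```text
{'clock': 3.85, 'joint_pos': array([ 0.2448,  0.3157, -0.0901,  1.1628, -0.    ,  2.0809]), 'eef_pos': array([0.5014, 0.1252, 0.1826]), 'tool_rot': array([ 9.912e-01, -1.323e-01,  1.100e-03, -4.000e-04]), 'ft_force': array([-0.2085, -0.4306,  0.027 ]), 'grip_width': -0.00015634634465636375}
clock 3.85 feeder TCP mm [ 12.7   2.  182.6] heading-yaw deg [0.11] F [-0.2 -0.4  0. ]
tool delta/0.1m [-0.008  0.01   0.116]
5.2727272727272725
```

View pics/wrist2.png

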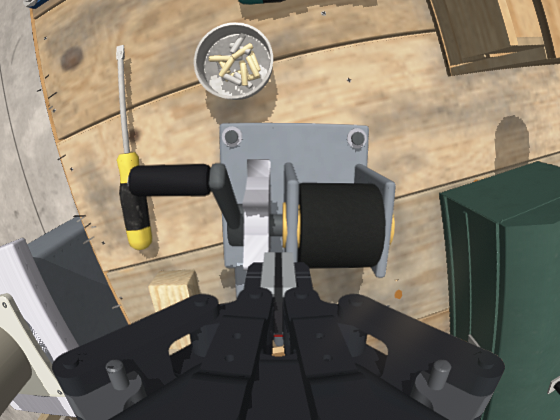

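View pics/scene2z.png

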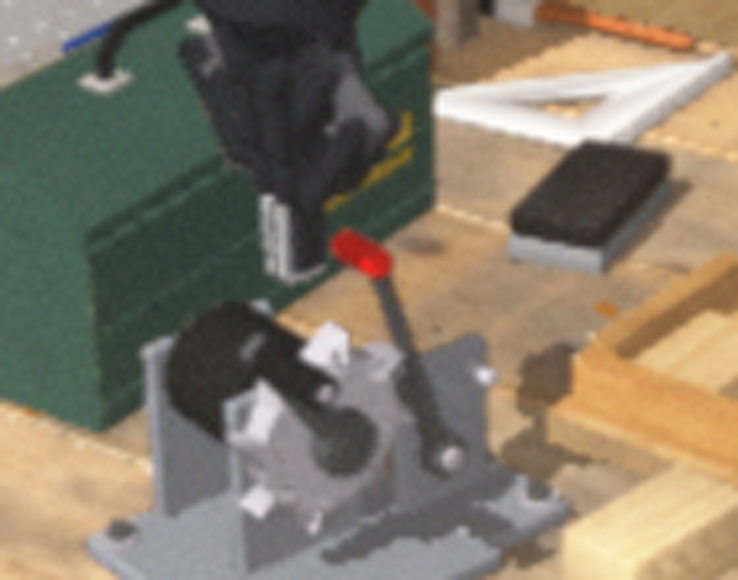

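Emit:
carry_out:
  moves:
    - [-0.01,0,0.06,0,-1]
    - [-0.01,0,0.11,0,-1]
    - [-0.01,0.05,0.11,0,-1]
    - [-0.01,0.1,0.11,0,-1]
    - [-0.01,0.14,0.11,0,-1]
    - [-0.01,0.18,0.11,0,-1]
    - [-0.01,0.22,0.11,0,-1]
    - [-0.01,0.27,0.11,0,-1]
    - [-0.01,0.32,0.11,0,-1]
    - [-0.01,0.37,0.11,0,-1]
    - [-0.01,0.42,0.11,0,-1]
    - [-0.01,0.47,0.11,0,-1]

```text
clock: 5.05
eef_pos: [0.4873, 0.0798, 0.1703]
tool_rot: [0.991, -0.132, -0.0, 0.0]
ft_force: [-0.2, 0.8, -0.5]
grip_width: -0.0001
```

```bash
python3 snap.py 3 scene; python3 d.py; python3 z.py scene3 190 160 330 270
```

```text
{'clock': 5.1, 'joint_pos': array([ 1.6150e-01,  2.8400e-01, -1.6890e-01,  1.1184e+00, -6.0000e-04,
        1.9978e+00]), 'eef_pos': array([0.4871, 0.0792, 0.1702]), 'tool_rot': array([ 9.912e-01, -1.324e-01, -2.000e-04,  4.000e-04]), 'ft_force': array([-0.1107, -1.0723,  0.0909]), 'grip_width': -0.00027077822192514065}
clock 5.1 feeder TCP mm [ 11.1 -46.2 170.2] heading-yaw deg [0.11] F [-0.1 -1.1  0.1]
5.2727272727272725
```

View pics/scene3z.png

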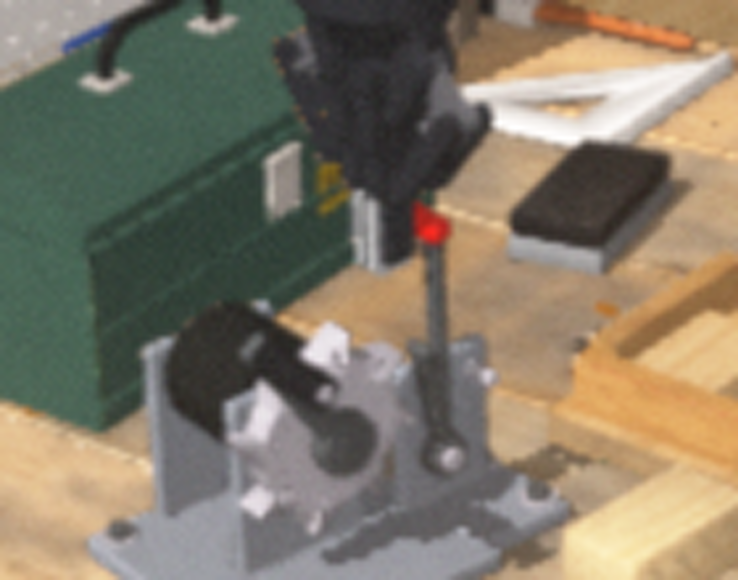

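The pawl is tipping as expected, with the knob at zoomed (432,225). I'll keep going.

Emit:
carry_out:
  moves:
    - [0,0.05,0,0,-1]
    - [0,0.1,0,0,-1]
    - [0,0.15,0,0,-1]
    - [0,0.2,0,0,-1]
    - [0,0.25,0,0,-1]
    - [0,0.3,0,0,-1]
    - [0,0.35,0,0,-1]
    - [0,0.4,0,0,-1]
    - [0,0.4,0,0,-1]
    - [0,0.4,0,0,-1]
    - [0,0.4,0,0,-1]

```text
clock: 6.2
eef_pos: [0.4771, 0.0418, 0.1704]
tool_rot: [0.991, -0.132, 0.0, -0.0]
ft_force: [0.6, 0.0, -0.1]
grip_width: -0.0001
```

```bash
python3 snap.py 4 scene; python3 d.py; python3 z.py scene4 190 160 330 270
```

```text
{'clock': 6.25, 'joint_pos': array([ 8.7400e-02,  2.5640e-01, -2.0650e-01,  1.1077e+00,  1.0000e-04,
        1.9227e+00]), 'eef_pos': array([0.4771, 0.0418, 0.1703]), 'tool_rot': array([ 9.913e-01, -1.319e-01,  1.000e-04, -1.000e-04]), 'ft_force': array([ 0.6412, -0.0708, -0.3357]), 'grip_width': -0.0001593876280058819}
clock 6.25 feeder TCP mm [ 11.4 -84.9 170.3] heading-yaw deg [0.16] F [ 0.6 -0.1 -0.3]
5.2727272727272725
```

View pics/scene4z.png

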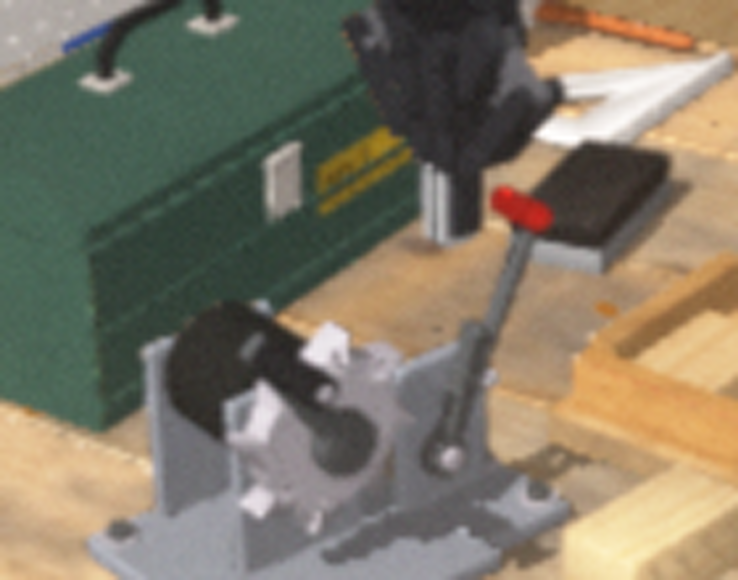

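Emit:
carry_out:
  moves:
    - [0,0,-0.3,0,-1]
    - [0,0,-0.6,0,-1]
    - [-0.1,-0.2,-0.6,0,-1]
    - [-0.2,-0.5,-0.6,0,-1]
    - [-0.4,-0.8,-0.6,0,-1]
    - [-0.54,-1,-0.6,0,-1]
    - [-0.54,-1,-0.6,0,-1]

```text
clock: 6.95
eef_pos: [0.4502, 0.1548, 0.2303]
tool_rot: [0.992, -0.13, -0.0, -0.0]
ft_force: [0.9, 0.2, 0.5]
grip_width: 0.0001
```

Emit:
carry_out:
  moves:
    - [0,-0.3,0,0,-1]
    - [0,-0.6,0,0,-1]
    - [0,-0.6,0,0,-1]
    - [0,-0.6,0,0,-1]
    - [0,-0.6,0,0,-1]

```text
clock: 7.45
eef_pos: [0.4666, 0.2092, 0.2301]
tool_rot: [0.991, -0.132, -0.0, 0.0]
ft_force: [0.9, -0.4, -0.2]
grip_width: -0.0003
```

```bash
python3 snap.py 5 wrist; python3 d.py -43 74 166; python3 - <<'E'
from h import *
from workcell import imaging
p=np.load("pose.npy")[:3]; print((proj(imaging.camera_model("scene"),world(p,[(-9,-123,149),(27,-123,149)]))-[190,160])*5.27)
E
```

```text
{'clock': 7.5, 'joint_pos': array([ 4.2150e-01,  2.7620e-01, -1.6300e-02,  1.2791e+00, -4.0000e-04,
        2.2583e+00]), 'eef_pos': array([0.4666, 0.2091, 0.2302]), 'tool_rot': array([ 9.912e-01, -1.326e-01, -2.000e-04,  3.000e-04]), 'ft_force': array([-0.3402, -0.7953,  0.4897]), 'grip_width': 0.0001633689604428085}
clock 7.5 feeder TCP mm [-43.   73.7 230.2] heading-yaw deg [0.08] F [-0.3 -0.8  0.5]
tool delta/0.1m [-0.    -0.004  0.642]
[[544.30802291 221.33690267]
 [492.33514024 195.06252817]]
```

View pics/wrist5.png

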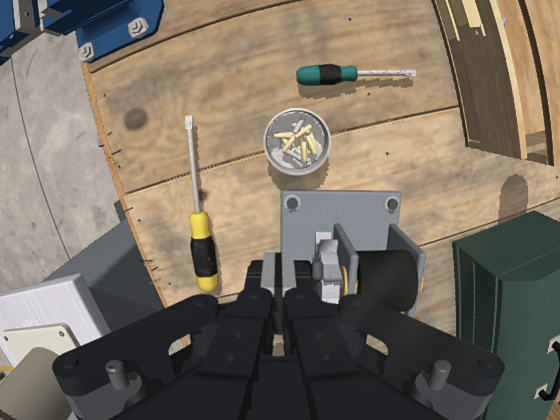

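Emit:
carry_out:
  moves:
    - [0,0,0.25,0,-1]
    - [0,0,0.5,0,-1]
    - [0,0,0.64,0,-1]
    - [0,0,0.64,0,-1]
    - [0,0.05,0.64,0,-1]
    - [0,0.09,0.64,0,-1]
    - [0,0.13,0.64,0,-1]
    - [0,0.17,0.64,0,-1]
    - [0,0.21,0.64,0,-1]
    - [0,0.25,0.64,0,-1]
    - [0,0.29,0.64,0,-1]
    - [0,0.33,0.64,0,-1]
    - [0,0.37,0.64,0,-1]
    - [0,0.41,0.64,0,-1]
    - [0,0.45,0.64,0,-1]
    - [0,0.48,0.64,0,-1]
    - [0,0.5,0.64,0,-1]
    - [0,0.5,0.64,0,-1]
    - [0,0.5,0.64,0,-1]

```text
clock: 9.4
eef_pos: [0.453, 0.1616, 0.166]
tool_rot: [0.991, -0.132, -0.001, 0.001]
ft_force: [0.1, 0.1, 0.4]
grip_width: 0.0002
```

```bash
python3 snap.py 6 scene wrist top; python3 d.py; python3 z.py scene6 190 160 330 270;python3 z.py top6 185 165 325 270
```

```text
{'clock': 9.55, 'joint_pos': array([ 3.4290e-01,  2.6550e-01, -2.0640e-01,  1.1003e+00, -2.0000e-04,
        2.1785e+00]), 'eef_pos': array([0.4532, 0.1618, 0.166 ]), 'tool_rot': array([ 9.913e-01, -1.320e-01, -5.000e-04,  4.000e-04]), 'ft_force': array([-0.5415,  0.2847, -0.4622]), 'grip_width': -6.848051312620065e-05}
clock 9.55 feeder TCP mm [-43.4  24.5 166. ] heading-yaw deg [0.15] F [-0.5  0.3 -0.5]
5.2727272727272725
5.428571428571429
```

View pics/scene6z.png

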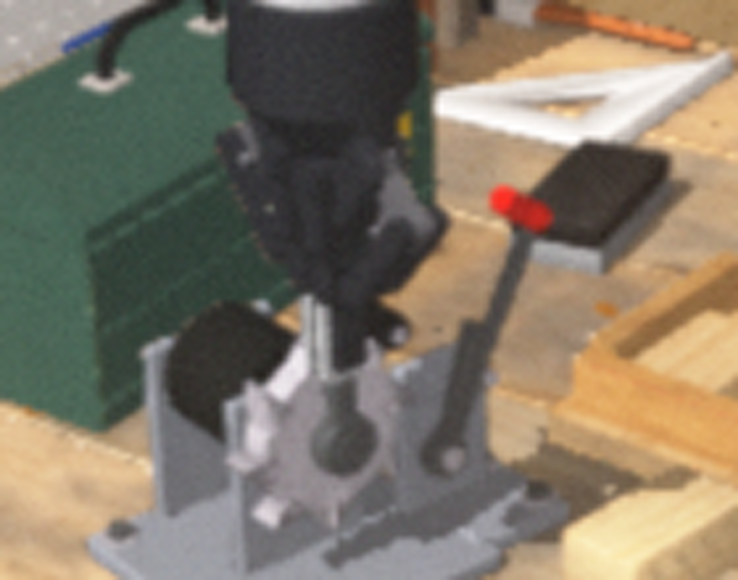

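View pics/top6z.png

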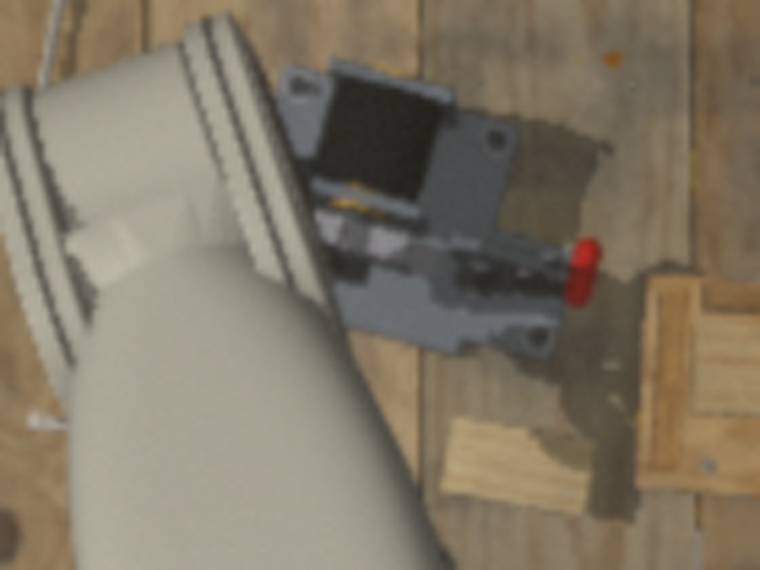

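View pics/wrist6.png

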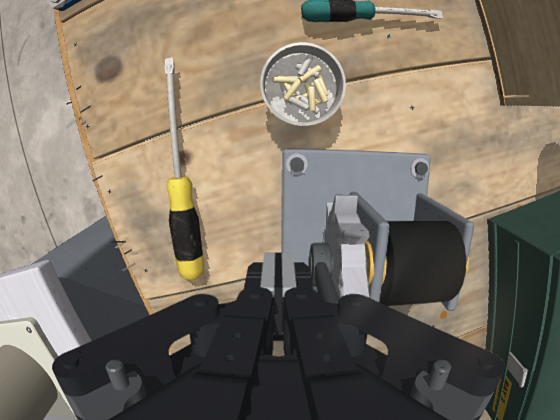

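```bash
python3 - <<'E'
from h import *
from workcell import imaging
p=np.load("pose.npy")[:3]; m=imaging.camera_model("scene")
for t in(.3,.4,.45,.5,.55,.6,.65,.7,.78):
    g=grip(t); print(t,g[1].round(1),((proj(m,world(p,[g-[21,0,0]]))-[190,160]+.5)*5.2727-.5).round(0))
E
```

```text
0.3 16.6 [[378. 349.]]
0.4 9.2 [[392. 341.]]
0.45 5.5 [[399. 337.]]
0.5 1.8 [[406. 333.]]
0.55 -2.0 [[413. 331.]]
0.6 -5.7 [[420. 328.]]
0.65 -9.5 [[427. 326.]]
0.7 -13.2 [[434. 324.]]
0.78 -19.0 [[445. 323.]]
```

The grip's front end at zoomed (400,333) gives a wheel angle of about 0.46, which agrees with the contact geometry at 0.45. I'll push 15 mm more.

Emit:
carry_out:
  moves:
    - [0,0.03,0,0,-1]
    - [0,0.06,0,0,-1]
    - [0,0.09,0,0,-1]
    - [0,0.12,0,0,-1]
    - [0,0.14,0,0,-1]
    - [0,0.155,0,0,-1]
    - [0,0.155,0,0,-1]
    - [0,0.155,0,0,-1]

```text
clock: 10.35
eef_pos: [0.4498, 0.1466, 0.1664]
tool_rot: [0.991, -0.132, 0.0, 0.0]
ft_force: [0.4, -0.2, 0.1]
grip_width: -0.0002
```

```bash
python3 snap.py 7 scene; python3 d.py; python3 z.py scene7 190 160 330 270
```

```text
{'clock': 10.4, 'joint_pos': array([ 3.1570e-01,  2.4920e-01, -2.2760e-01,  1.0938e+00, -9.0000e-04,
        2.1515e+00]), 'eef_pos': array([0.4499, 0.1466, 0.1664]), 'tool_rot': array([ 9.912e-01, -1.321e-01,  3.000e-04,  4.000e-04]), 'ft_force': array([ 0.7597, -0.7291,  0.3548]), 'grip_width': 9.967602497882488e-05}
clock 10.4 feeder TCP mm [-42.6   9.  166.4] heading-yaw deg [0.13] F [ 0.8 -0.7  0.4]
5.2727272727272725
```

View pics/scene7z.png

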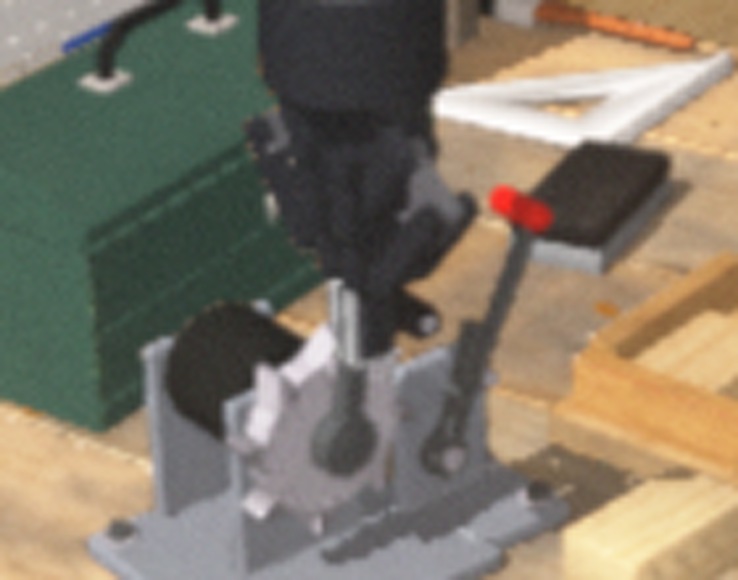

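Grip end at (430,323) gives about 0.67, inside the window. Now I'll back off, rise, and move to the right of the knob.

Emit:
carry_out:
  moves:
    - [0,-0.1,0,0,-1]
    - [0,-0.2,0,0,-1]
    - [0,-0.2,-0.3,0,-1]
    - [0,-0.2,-0.7,0,-1]
    - [0.1,0.1,-0.7,0,-1]
    - [0.3,0.4,-0.7,0,-1]
    - [0.5,0.7,-0.7,0,-1]
    - [0.55,0.7,-0.7,0,-1]

```text
clock: 11.2
eef_pos: [0.4856, 0.0627, 0.2365]
tool_rot: [0.991, -0.134, 0.001, 0.001]
ft_force: [0.5, -0.1, -0.7]
grip_width: -0.0001
```

Emit:
carry_out:
  moves:
    - [0,0.3,0,0,-1]
    - [0,0.6,0,0,-1]
    - [0,0.95,0,0,-1]
    - [0,0.95,0,0,-1]
    - [0,0.95,0,0,-1]
    - [0,0.95,0,0,-1]

```text
clock: 11.8
eef_pos: [0.4601, -0.0256, 0.2363]
tool_rot: [0.991, -0.131, 0.0, -0.0]
ft_force: [-0.2, 0.0, 0.2]
grip_width: 0.0003
```

```bash
python3 snap.py 8 wrist; python3 d.py 12 -156 170; python3 z.py wrist8 200 0 480 210; python3 - <<'E'
from h import *
import pickle
p=np.load("pose.npy")[:3]; m=pickle.load(open("pics/wrist8.pkl","rb"))
for t in(.6,.65,.7,.75): 
    g=grip(t); print(t,((projfish(m,world(p,[g-[21,0,0],g,(9,-123,149)]))-[200,0]+.5)*2.714).round(0).tolist())
E
```

```text
{'clock': 11.85, 'joint_pos': array([-5.5500e-02,  1.7330e-01, -1.3310e-01,  1.2642e+00,  4.0000e-04,
        1.7784e+00]), 'eef_pos': array([ 0.46  , -0.0255,  0.2363]), 'tool_rot': array([ 9.914e-01, -1.312e-01,  1.000e-04, -2.000e-04]), 'ft_force': array([-0.0374, -0.6421, -0.9071]), 'grip_width': 0.000251391534479339}
clock 11.85 feeder TCP mm [  12.6 -154.3  236.3] heading-yaw deg [0.25] F [-0.  -0.6 -0.9]
tool delta/0.1m [-0.007  0.017  0.663]
2.7142857142857144
0.6 [[-110.0, 13.0], [-24.0, 2.0], [197.0, 493.0]]
0.65 [[-110.0, 28.0], [-24.0, 17.0], [197.0, 493.0]]
0.7 [[-110.0, 43.0], [-24.0, 32.0], [197.0, 493.0]]
0.75 [[-110.0, 58.0], [-24.0, 48.0], [197.0, 493.0]]
```

View pics/wrist8z.png

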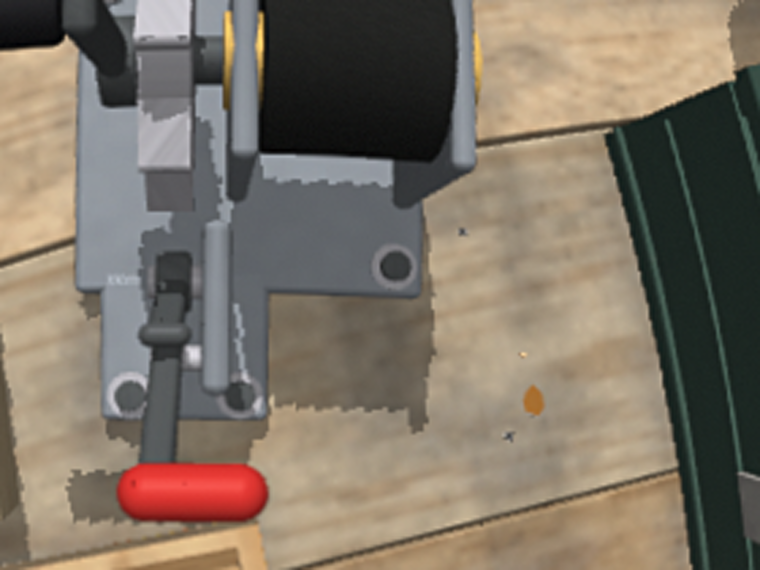

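Emit:
carry_out:
  moves:
    - [0,0,0.2,0,-1]
    - [0,0,0.45,0,-1]
    - [0,0,0.66,0,-1]
    - [0,0,0.66,0,-1]
    - [0,-0.05,0.66,0,-1]
    - [0,-0.1,0.66,0,-1]
    - [0,-0.14,0.66,0,-1]
    - [0,-0.18,0.66,0,-1]
    - [0,-0.22,0.66,0,-1]
    - [0,-0.27,0.66,0,-1]
    - [0,-0.32,0.66,0,-1]
    - [0,-0.37,0.66,0,-1]
    - [0,-0.42,0.66,0,-1]
    - [0,-0.47,0.66,0,-1]
    - [0,-0.52,0.66,0,-1]
    - [0,-0.57,0.66,0,-1]
    - [0,-0.61,0.66,0,-1]
    - [0,-0.65,0.66,0,-1]
    - [0,-0.65,0.66,0,-1]

```text
clock: 13.75
eef_pos: [0.4767, 0.0366, 0.1703]
tool_rot: [0.991, -0.132, 0.0, -0.0]
ft_force: [-0.5, -0.9, 0.0]
grip_width: 0.0002
```

```bash
python3 snap.py 9 scene; python3 d.py; python3 z.py scene9 190 160 330 270
```

```text
{'clock': 13.8, 'joint_pos': array([ 0.0761,  0.2548, -0.2088,  1.1072, -0.    ,  1.9112]), 'eef_pos': array([0.4766, 0.0363, 0.1703]), 'tool_rot': array([ 0.9913, -0.1318,  0.    ,  0.    ]), 'ft_force': array([-0.3343,  0.3757, -0.6662]), 'grip_width': 2.2695966091051178e-06}
clock 13.8 feeder TCP mm [ 12.3 -90.3 170.3] heading-yaw deg [0.17] F [-0.3  0.4 -0.7]
5.2727272727272725
```

View pics/scene9z.png

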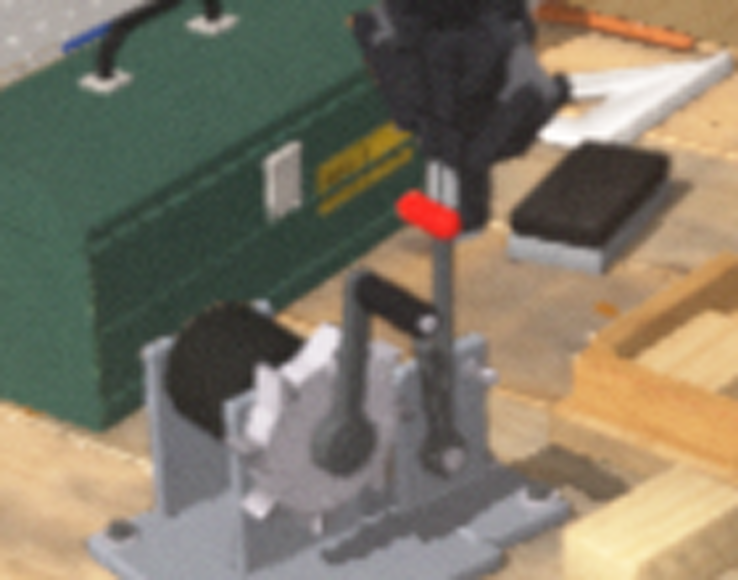

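Emit:
carry_out:
  moves:
    - [0,-0.04,0,0,-1]
    - [0,-0.08,0,0,-1]
    - [0,-0.12,0,0,-1]
    - [0,-0.16,0,0,-1]
    - [0,-0.2,0,0,-1]
    - [0,-0.24,0,0,-1]
    - [0,-0.28,0,0,-1]
    - [0,-0.32,0,0,-1]
    - [0,-0.32,0,0,-1]
    - [0,-0.32,0,0,-1]

```text
clock: 14.8
eef_pos: [0.4849, 0.067, 0.1703]
tool_rot: [0.991, -0.132, -0.0, 0.0]
ft_force: [-0.1, 1.2, 0.2]
grip_width: 0.0003
```

```bash
python3 snap.py 10 scene; python3 d.py; python3 z.py scene10 190 160 330 270; python3 - <<'E'
from h import *
from workcell import imaging
p=np.load("pose.npy")[:3]; m=imaging.camera_model("scene")
for a in(0,.05,.1,.2,.3):
    th=np.arctan2(36,112)-a; k=np.array([9,-68+118*np.sin(th),45+118*np.cos(th)])
    print(a,((proj(m,world(p,[k-[18,0,0],k,k+[18,0,0]]))-[190,160]+.5)*5.2727-.5).round(0).tolist())
E
```

```text
{'clock': 14.85, 'joint_pos': array([ 1.3720e-01,  2.7630e-01, -1.7950e-01,  1.1151e+00, -1.0000e-04,
        1.9728e+00]), 'eef_pos': array([0.4849, 0.0669, 0.1703]), 'tool_rot': array([ 9.913e-01, -1.320e-01, -1.000e-04,  1.000e-04]), 'ft_force': array([-0.7684,  0.8449, -0.5504]), 'grip_width': 0.00018402869782761252}
clock 14.85 feeder TCP mm [ 12.2 -58.6 170.3] heading-yaw deg [0.15] F [-0.8  0.8 -0.6]
5.2727272727272725
0 [[389.0, 269.0], [363.0, 255.0], [338.0, 241.0]]
0.05 [[399.0, 262.0], [373.0, 247.0], [348.0, 233.0]]
0.1 [[410.0, 255.0], [384.0, 241.0], [358.0, 227.0]]
0.2 [[430.0, 243.0], [404.0, 229.0], [379.0, 215.0]]
0.3 [[451.0, 233.0], [425.0, 219.0], [399.0, 206.0]]
```

View pics/scene10z.png

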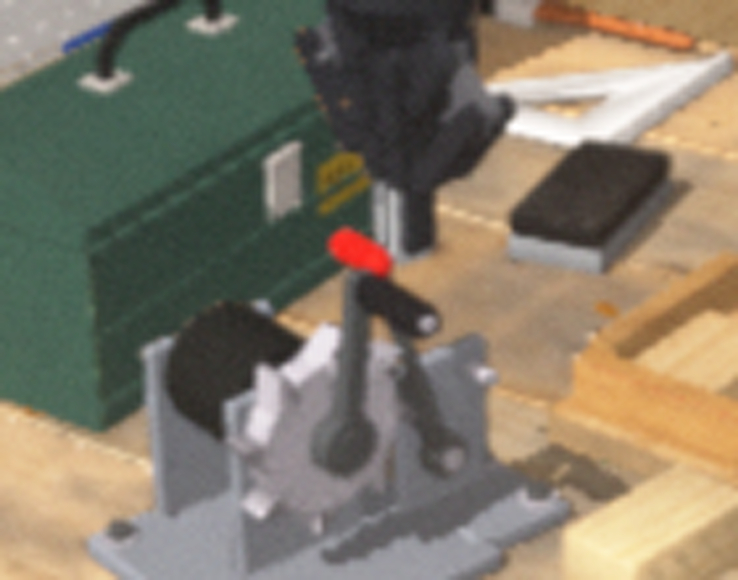

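Emit:
carry_out:
  moves:
    - [0,0.1,0,0,-1]
    - [0,0.2,0,0,-1]
    - [0,0.2,-0.4,0,-1]
    - [0,0.2,-0.8,0,-1]
    - [0,0.5,-0.9,0,-1]
    - [0,0.9,-0.9,0,-1]
    - [0,1,-0.9,0,-1]
    - [0,1,-0.9,0,-1]
    - [0,1,-0.9,0,-1]

```text
clock: 15.75
eef_pos: [0.4586, -0.0297, 0.2601]
tool_rot: [0.991, -0.133, -0.0, -0.0]
ft_force: [-0.3, 0.6, -0.9]
grip_width: 0.0002
```

```bash
python3 snap.py 11 scene wrist; python3 d.py; python3 z.py scene11 190 160 330 270; python3 - <<'E'
import cv2,numpy as np
for n in("0","1","10","11"):
    a=cv2.imread(f"pics/scene{n}.png").astype(int)[190:230,240:275]; m=(a[:,:,2]>150)&(a[:,:,1]<80)
    y,x=np.nonzero(m); print(n,m.sum(),x.mean()+240,y.mean()+190)
E
```

```text
{'clock': 15.85, 'joint_pos': array([-6.3200e-02,  1.5970e-01, -8.7100e-02,  1.3246e+00,  4.0000e-04,
        1.7716e+00]), 'eef_pos': array([ 0.4588, -0.029 ,  0.26  ]), 'tool_rot': array([ 9.913e-01, -1.316e-01, -3.000e-04, -2.000e-04]), 'ft_force': array([0.0918, 0.4103, 0.5665]), 'grip_width': -3.247891789793477e-05}
clock 15.85 feeder TCP mm [  12.4 -158.   260. ] heading-yaw deg [0.19] F [0.1 0.4 0.6]
5.2727272727272725
0 66 257.8636363636364 207.5151515151515
1 68 257.86764705882354 207.5
10 65 257.5846153846154 207.2923076923077
11 68 257.6617647058824 207.30882352941177
```

View pics/scene11z.png

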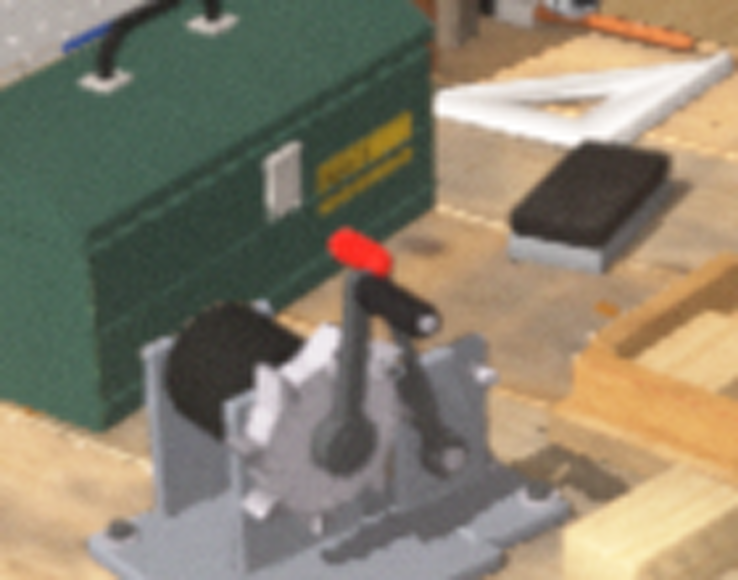

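View pics/wrist11.png

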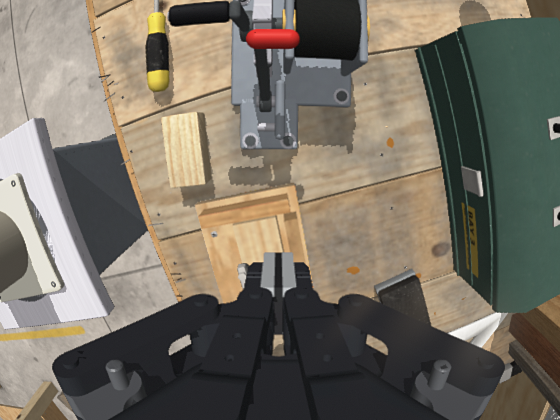

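```bash
python3 - <<'E'
from h import *
import pickle
p=np.load("pose.npy")[:3]; m=pickle.load(open("pics/wrist11.pkl","rb"))
a=cv2.imread("pics/wrist11.png")[0:110,150:380]; k=3.3; a=cv2.resize(a,None,fx=k,fy=k,interpolation=cv2.INTER_CUBIC)
for t,c in((.6,(0,0,255)),(.66,(0,255,0)),(.74,(255,0,0))):
    g=grip(t); u=(projfish(m,world(p,[g-[21,0,0],g+[21,0,0]]))+.5-[150,0])*k; cv2.polylines(a,[np.int32(u)],False,c,1)
u=(projfish(m,world(p,[(-9,-32,157),(27,-32,157)]))+.5-[150,0])*k; cv2.polylines(a,[np.int32(u)],False,(255,255,0),1)
cv2.imwrite("pics/w11o.png",a)
A,B=[cv2.GaussianBlur(cv2.imread(f"pics/scene{n}.png"),(5,5),0) for n in("0","11")]
d=cv2.absdiff(A,B).max(2); d[d<30]=0
n,l,st,_=cv2.connectedComponentsWithStats((d>0).astype(np.uint8))
print([s.tolist() for s in st[1:] if s[4]>6])
E
```

```text
[[271, 0, 55, 164, 5057], [309, 0, 8, 8, 59], [435, 0, 16, 107, 1057], [450, 0, 21, 150, 1663], [421, 0, 110, 282, 14946], [518, 0, 13, 49, 548], [489, 34, 10, 4, 25], [277, 41, 4, 5, 15], [296, 43, 11, 5, 28], [313, 51, 8, 12, 58], [420, 115, 19, 118, 1285], [427, 157, 3, 11, 22], [354, 176, 46, 41, 769], [528, 177, 5, 4, 13], [476, 189, 24, 24, 263], [514, 190, 44, 69, 1705], [345, 201, 4, 6, 21], [469, 208, 4, 2, 7], [254, 211, 19, 26, 206], [237, 223, 19, 20, 186], [526, 238, 25, 13, 144], [459, 242, 3, 9, 23], [297, 249, 11, 5, 39], [278, 257, 18, 12, 116], [457, 272, 51, 26, 747], [525, 294, 13, 13, 45], [518, 310, 6, 4, 14]]
```

View pics/w11o.png

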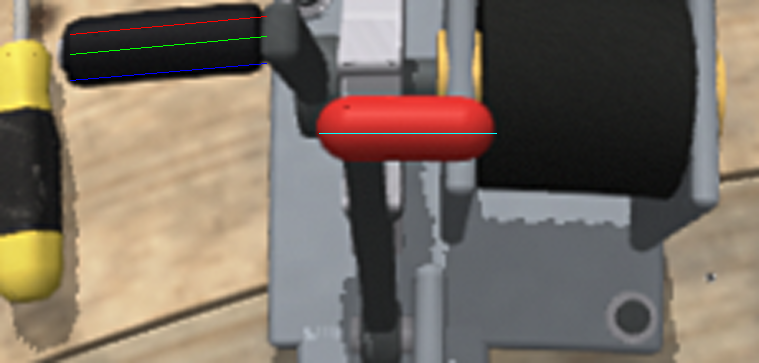

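```bash
python3 - <<'E'
import cv2,numpy as np
A,B=[cv2.resize(cv2.imread(f"pics/scene{n}.png")[150:280,280:430],None,fx=2.6,fy=3,interpolation=cv2.INTER_CUBIC) for n in("0","11")]
cv2.imwrite("pics/cmp.png",np.hstack([A,B]))
E
```

```text
(no output)
```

View pics/cmp.png

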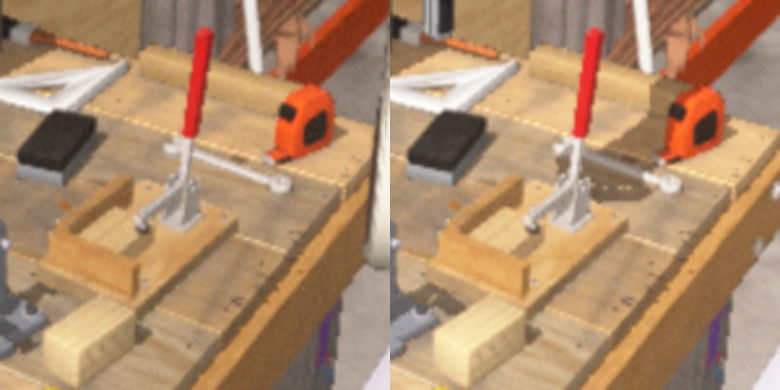

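Before and after, the tools are in the same places. The only difference is the arm's shadow. The pawl is down, the wheel is at about 0.66 and the robot is touching nothing, so I'm handing the job in.

```bash
python3 -c "
from workcell import order,bot
print(order.job_done()); print(bot.get_obs()['clock'])"
```

```text
the job is handed in; nothing more can be done
None
the job is handed in; nothing more can be done
```

The feed roller is backed off by one notch and the pawl is down in that notch. I pushed only with the shut fingertips: first the pawl over to its stop, then the crank backward, then the pawl back down. The job took about 16 s of robot time.

- **Pawl on its stop:** before I touched the crank, the red handle was within about 1 px of its expected tipped-over position.
- **Wheel:** it stands at about 0.66 rad, inside the 0.60–0.785 rad range. The scene camera, the wrist camera and the fingertip contact position agree to within about 0.02 rad.
- **Pawl in the notch:** the red handle is back within 0.3 px of its starting picture, so I take the pawl as fully down.
- **Forces:** the readings I saw stayed at about 2 N or less. They were taken only at the end of each move, so brief peaks in between were not checked.
- **Tools and other items:** the last scene picture shows none of them moved; the only changes are the feeder parts I pushed, the arm and its shadow. The fingers are clear of everything.

No check failed. My first estimate of the feeder's position was off because its plate is L-shaped. I corrected it with the wrist camera before touching anything.

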